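Nest the aluminium pots of a desk organiser

ROBOT

A 6-joint arm with a two-finger parallel gripper is mounted at the origin on the work surface. World frame = base frame: x ahead of the robot, y to its left, z up, the work surface at z = 0. Lengths are in mm, angles in degrees, forces in N, time in s.
With the tool pointing down it reaches from about 350 to 975 mm from the base axis. Payload 17.4 kg.
Tool frame: the origin (TCP) lies where the fingers leave the gripper's body, on its centre line; the fingertips stand 73 mm ahead of it and the grasp point (between the pads) lies 54 mm ahead of it (ctrl.hold_point_z is the distance from the TCP to the grasp point, in mm); z points along the fingers, y is the line along which they close (so a half turn about z gives the same grasp; the last joint's range is limited). The gripper opens to 85 mm and grips with 20 to 120 N. Pads are 22 mm wide; open, the fingers measure 114 mm over their backs; the gripper's body (76 mm by 85 mm) begins 54 mm behind the grasp point. The pads swing forward as they close: fully open they stand 13 mm farther back than shut.
Start: joints at [-2.166, 6.646, 82.598, -0, 90.757, -2.166], TCP at [675.006, -0.009, 303.903] pointing down, gripper open.
Joint ranges: [-162.19, 162.19], [-47.58, 125.68], [4.15, 143.07], [-65.23, 245.23], [0.69, 171.88], [-170.13, 170.13]. Speed limits (degrees/s): [108.29, 108.29, 127.2, 180, 180, 180].

INTERFACE

Orientations are given as [roll, pitch, yaw] about the fixed x, y, z axes, in that order (R = Rz(yaw) Ry(pitch) Rx(roll)).
In Python, from cell import ctrl gives the robot as it stands.
- The arm moves only by the shell command python3 -m jog 'ROWS' [FORCE]. ROWS is JSON, a list of rows, each a list of 5 numbers: the opening, from -1 (shut) to 1 (fully open), then the shift along the tool's x, y, z scaled (see below), then the turn about the tool's z scaled (see below). In form: [[fingers, dx, dy, dz, twist], ...]. A call has 1 to 10 rows; each row shifts and turns the commanded pose from where the row before left it, along the tool's axes as they then stand; what a row does not reach is not made up. The controller multiplies each number of a shift by 50 mm and each number of a turn by 90 degrees. A row lasts 1/12 s, in which the tool goes at most 41.7 mm and 7.16 degrees, less where a joint would pass 70% of its speed; a pose out of reach is approached as far as the arm can. A call with a number of a shift or a turn outside -1 to 1 is refused whole. A call with a gripper value outside its range is refused whole. The fingers move at their own pace and stop on an object; FORCE is the grip in N (left out, the last holds). Time passes only in rows, so rows that do not move let the fingers close. It gives the time, the measured TCP pose, the force, the opening and the grip force at its end, in the units of the state.
- ctrl.read_state(): the state, without advancing time (a new reading comes with each control period).
- ctrl.grab_frame(name): name is "scene" or "side" or "wrist"; returns (picture, depth): 420x560x3 uint8, red, green, blue; 420x560 float32, mm along the optical axis (not along the pixel's ray), 0 where there is no reading.
- ctrl.camera_model(name): a dict with "intrinsics" (3x3 intrinsics, pixels), "R" (3x3) and "t" (3): a world point X has camera coordinates R X + t. Camera axes: x right, y down, z forward; pixel columns grow to the right and rows downward; lengths in mm; the calibration is good to about 2 mm. A picture is of the moment at which its call begins: read the wrist's pose just before it. camera_model takes no time and is no camera call; for the wrist camera it gives the pose at the moment of the call.
- ctrl.job_done(): hands the job in; it is judged then, once.
Trained networks look in the newest picture that a camera, given by its name, has taken for a name from the list of things; names that differ only in an ending like _2 or _b are one class to them, and where a whole thing is asked for, a point or a joint stands for the part that bears it (a point fixed in the world has none). Each returns a list of dicts, best first, with "p" (0 to 1); they miss things now and then, are a little off and sometimes report something else, mostly with a low value. They report only what shows in the picture. A call takes as long as a camera call. They do not tell look-alikes from the thing itself.
- ctrl.regions_of(camera, query): "region" (420x560 bool, what is visible of it) and "location" ([column, row] in pixels, amid what is visible of it).
The state is a dict: "time_s": time; "q": joint angles; "joint_vel": joint speeds; "joint_efforts": joint torques, N m; "tcp_pos": TCP position; "orientation": TCP orientation; "contact_force": force on the tool from outside, world axes, zero at the start; "wrist_torque": the same for the moment, N m; "width": opening from 0.0 (shut) to 1.0 (fully open); "grip_force": force on a finger pad.
Only numpy, scipy, OpenCV 4.12 (cv2) and the standard library are available. Lean on these libraries where they do the work, as an engineer would, in place of code of your own. Each camera call takes 0.05 s, during which the arm holds its last target. There are 200 camera calls.

TASK

Build up the desk organiser: nest the middle-sized loose aluminium pot in the one fixed to the round walnut base, and the slimmest pot inside that, so that all three stand upright around one centre with each loose pot fully home, its feet down on the floor beneath and straddling the rib that crosses it. The rib in the fixed pot may point any way, so feel for it by turning the pot. Set the pots down gently, never letting one fall or topple, and leave everything else on the desk where it is.

Things in the scene. Friction and masses are not known exactly. Their poses are not given: they have to be found in the camera images.
- base_pot: Fixed walnut disc (110 mm across, 12 thick) with an open aluminium pot fixed on its centre: outside 74 mm, inside 68 mm across; rim 57 mm, inner floor 17 mm above the desk. Origin: centre of the underside; z up. A rib 44 x 7 x 6 mm high crosses the floor's centre in a direction this pose does NOT tell: it is set anew each time, to be felt for or seen. A pot resting on it stands 6 mm too high.
- mid_pot: Open aluminium pot, 62 mm outside, 56 inside, 70 high. Four square feet (8 mm high, 6 to 22 mm off the axes) leave channels 12 mm wide along its x and y that fit over a rib, each quarter turn. Inner floor 12 mm above the origin; on it a rib 36 x 7 x 6 mm high along its x. Origin: centre under the feet; z up. Home: origin 17 mm above base_pot's, rim 30 mm above the fixed rim.
- slim_pot: Slimmest, tallest aluminium pot, open on top: 50 mm outside, 88 high, wall 3. Four square feet (8 mm high, 6 to 17.5 mm off the axes) leave channels 12 mm wide along its x and y that fit over a rib, each quarter turn. Its own floor rib is not used. Origin: centre under the feet; z up. Home: origin 12 mm above mid_pot's, rim 30 mm above mid_pot's rim.
- cup: Bystander: plain white ceramic cup, 72 mm across, 80 mm high. Origin: centre of its underside.
- jar: Bystander: closed glass jar, 48 mm across, 65 mm high. Origin: centre of its underside.
- spare_drive: Bystander: slim aluminium drive lying flat, 112 x 76 x 12 mm. Origin: centre of its underside.
- screwdriver: Bystander: screwdriver lying on the desk, 160 mm long. Origin: under its middle, on the desk.
- case: Bystander: closed clear polycarbonate storage case with a spring clip, 100 x 160 x 50 mm. Origin: centre of its underside.
Not all that is in view belongs to the job. What is shaped like the slim_pot but blue or yellow is not meant.

How it is judged (in metres and radians):
At the end, for the whole second after the job is handed in: The middle pot stands at rest in the fixed pot, fully home (its origin 17 mm above that of the fixed pot, no more than 2.5 mm too high), within 5 mm of concentric and upright to 0.06 rad; the slim pot likewise in the middle pot (its origin 12 mm above that of the middle pot, same tolerances) (z of mid_pot in the frame of base_pot between 0.013 and 0.0195 m and horizontal distance between mid_pot and base_pot below 0.005 m and angle between each of mid_pot, slim_pot's own z axis and vertical below 0.06 rad and linear speed of each of mid_pot, slim_pot below 0.02 m/s and z of slim_pot in the frame of mid_pot between 0.008 and 0.0145 m and horizontal distance between slim_pot and mid_pot below 0.005 m); the robot touches nothing.
It fails at once if the cup, jar, drive, screwdriver or case is moved more than 20 mm (distance of any of cup, jar, spare_drive, screwdriver, case from where it was at the start of the episode above 0.02 m).
It fails at once if the cup or jar is tipped over (angle between any of cup, jar's own z axis and vertical above 0.5 rad).
It fails at once if the mid pot falls or is dropped (faster than 0.5 m/s with no finger on it) or tips past 0.6 rad ((linear speed of mid_pot above 0.5 m/s and contact force between the fingers and mid_pot below 0.05 N) or angle between mid_pot's own z axis and vertical above 0.6 rad).
It fails at once if the slim pot falls or is dropped (faster than 0.5 m/s with no finger on it) or tips past 0.6 rad ((linear speed of slim_pot above 0.5 m/s and contact force between the fingers and slim_pot below 0.05 N) or angle between slim_pot's own z axis and vertical above 0.6 rad).
It also fails if it takes over 64 s, if anything falls off the work surface, if the arm or the gripper's body presses on something with over 40 N, if the wrist force passes 120 N, or if a joint passes its speed limit or range.

## Working session

There is one attempt and no reset: what is moved stays moved. The work goes in short steps, Python scripts to look and compute and a shell command to move; the robot and the scene stay as the last step left them, time stands still between calls to the robot, and variables do not carry over. Pictures are saved under pics/ and viewed, at most 10 in all, crops included, and the job is handed in when it is done.

```bash
mkdir -p pics; ls; cat > h.py <<'E'
import numpy as np, cv2
from cell import ctrl
def cloud(name,depth):
    m=ctrl.camera_model(name);K=np.array(m["intrinsics"]);R=np.array(m["R"]);t=np.array(m["t"])
    v,u=np.mgrid[:depth.shape[0],:depth.shape[1]]
    c=np.stack([(u-K[0,2])/K[0,0]*depth,(v-K[1,2])/K[1,1]*depth,depth],-1)
    return (c-t)@R
def circ(xy):
    A=np.c_[2*xy,np.ones(len(xy))];s=np.linalg.lstsq(A,(xy**2).sum(1),rcond=None)[0]
    return s[:2],np.sqrt(s[2]+s[:2]@s[:2])
E
python3 - <<'E'
from h import *
for cam in ("scene","side"):
    p,d=ctrl.grab_frame(cam);P=cloud(cam,d)
    cv2.imwrite(f"pics/{cam}0.png",p[...,::-1]); np.savez(f"{cam}0.npz",p=p,P=P,d=d)
    print(cam,np.round(np.array(ctrl.camera_model(cam)["R"])[2],2))
    for q in ("base_pot","mid_pot","slim_pot","cup","jar","spare_drive","screwdriver","case"):
        for r in ctrl.regions_of(cam,q)[:4]:
            X=P[r["region"]&(d>0)]
            if len(X)<5: continue
            top=X[X[:,2]>np.percentile(X[:,2],97)-6]
            c,rad=circ(top[:,:2])
            print(q,round(r["p"],2),np.round(r["location"]),"med",np.round(np.median(X,0)),"ztop",round(np.percentile(X[:,2],97)),"circ",np.round(c,1),round(rad,1),len(top))
E
```

```text
pics
scene [-0.51  0.33 -0.8 ]
base_pot 0.68 [314. 148.] med [515. 241.  24.] ztop 59 circ [601.4 128.5] 156.2 101
mid_pot 0.55 [164. 196.] med [ 444. -240.   46.] ztop 72 circ [ 437.5 -240.2] 29.3 88
slim_pot 0.82 [314. 192.] med [673. 114.  61.] ztop 90 circ [665.1 117.9] 23.4 75
slim_pot 0.73 [372. 207.] med [794. 220.  62.] ztop 90 circ [790.3 226.4] 23.2 81
slim_pot 0.72 [283. 191.] med [627.  36.  65.] ztop 90 circ [619.4  37.7] 23.3 68
slim_pot 0.7 [347. 177.] med [685. 213.  62.] ztop 91 circ [679.9 219. ] 23.2 68
cup 0.64 [239. 180.] med [516. -35.  54.] ztop 82 circ [510.9 -35.6] 33.2 106
jar 0.85 [234. 233.] med [ 668. -137.   56.] ztop 69 circ [ 658.  -132.7] 14.8 149
spare_drive 0.55 [121. 261.] med [ 556. -419.   13.] ztop 17 circ [ 552.3 -418.3] 38.9 871
screwdriver 0.77 [348. 126.] med [482. 385.  22.] ztop 30 circ [472.  395.3] 21.1 41
screwdriver 0.59 [235. 230.] med [ 667. -136.   54.] ztop 69 circ [ 656.8 -132.2] 15.4 161
case 0.86 [330. 239.] med [810.  60.  49.] ztop 54 circ [800.4  66.4] 54.5 1701
side [ 0.08 -0.86 -0.5 ]
base_pot 0.85 [336. 294.] med [504. 264
[... 343 characters left out ...]
6.] ztop 89 circ [673.9   6.7] 42.6 109
slim_pot 0.67 [288. 226.] med [619.  59.  62.] ztop 88 circ [618.9  40.6] 23.1 114
slim_pot 0.57 [266. 242.] med [660. 138.  68.] ztop 89 circ [665.8 146.2] 35.8 140
cup 0.56 [332. 213.] med [510. -11.  58.] ztop 80 circ [509.5 -32.3] 33.3 147
jar 0.71 [280. 194.] med [ 649. -116.   55.] ztop 67 circ [651.  -69.3] 60.4 104
spare_drive 0.68 [317. 172.] med [ 550. -404.   12.] ztop 15 circ [ 550.6 -413.4] 39.5 305
screwdriver 0.94 [359. 354.] med [463. 397.  19.] ztop 27 circ [451.8 463.9] 72.4 303
case 0.78 [216. 236.] med [784.  94.  49.] ztop 52 circ [794.5  81. ] 56.4 1518
case 0.64 [332. 215.] med [509. -11.  58.] ztop 80 circ [509.4 -32.4] 33.4 153
```

```bash
python3 - <<'E'
import cv2,numpy as np
a=cv2.imread("pics/scene0.png")[100:300,80:440];b=cv2.imread("pics/side0.png")[140:400,140:440]
cv2.imwrite("pics/s1.png",cv2.resize(a,None,fx=2.2,fy=2.2,interpolation=cv2.INTER_CUBIC))
cv2.imwrite("pics/s2.png",cv2.resize(b,None,fx=2.2,fy=2.2,interpolation=cv2.INTER_CUBIC))
E
```

```text
(no output)
```

View pics/s1.png

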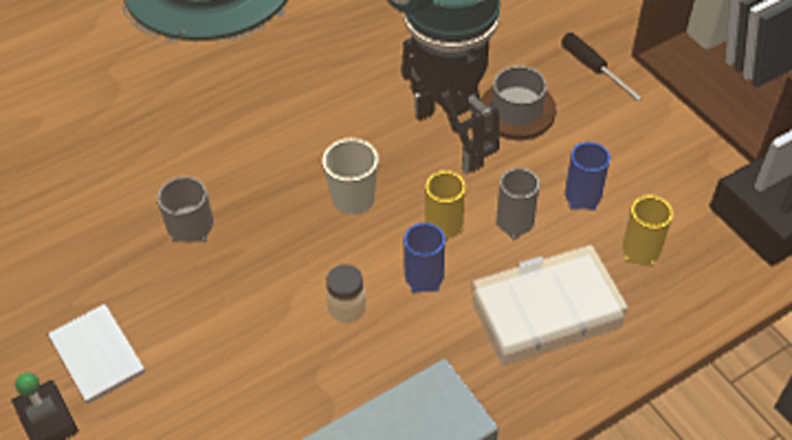

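View pics/s2.png

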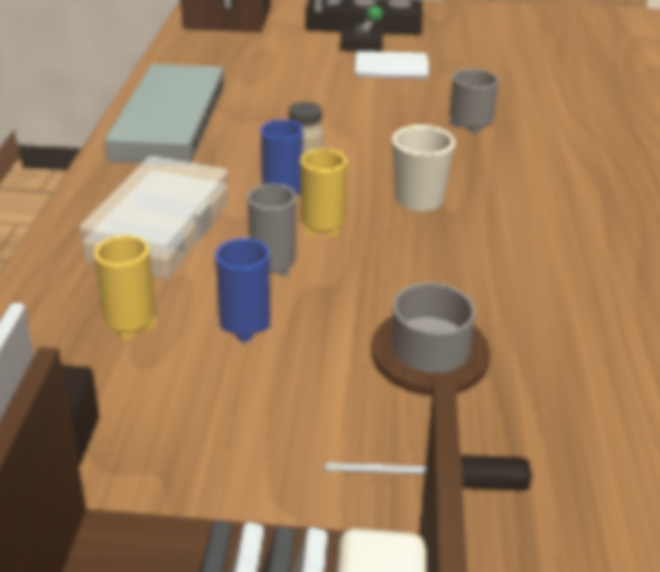

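The scene picture shows the grey mid pot at about (185,210), the grey slim pot at (518,203) between yellow (445,205) and blue (588,175), and the base at (518,100). The side picture agrees, so the slim pot is the one near (665,118). Next is the wrist camera geometry.

```bash
python3 - <<'E'
from h import *
s=ctrl.read_state();print(s["time_s"],s["tcp_pos"],s["orientation"],s["width"],ctrl.hold_point_z)
m=ctrl.camera_model("wrist");R=np.array(m["R"]);print(np.round(R,2),"cam pos",-R.T@np.array(m["t"]),m["intrinsics"])
for cam in ("scene","side"):
    f=np.load(f"{cam}0.npz");P=f["P"]
    for n,c,h,r in (("base",(501,245),57,37),("mid",(437,-239),70,31),("slim",(665,118),88,25)):
        k=(abs(P[...,2]-h-1)<3)&(np.hypot(P[...,0]-c[0],P[...,1]-c[1])<r+8);X=P[k][:,:2]
        print(cam,n,*circ(X),len(X))
E
```

```text
0.9 [ 6.75001699e+02 -3.85276924e-05  3.03928009e+02] [1.79998712e+02 1.41157448e-03 9.00006311e+01] 0.9993506712502461 53.900000000000006
[[ 1.   -0.    0.  ]
 [-0.   -0.95  0.32]
 [ 0.   -0.32 -0.95]] cam pos [674.45630825  81.68807782 375.00959959] [[336.08339742   0.         283.98885114]
 [  0.         336.08339742 208.22517751]
 [  0.           0.           1.        ]]
scene base [501.19760617 241.56023517] 35.09666810221697 73
scene mid [ 437.21103008 -240.06800883] 29.458251225270182 74
scene slim [665.18007408 117.94302783] 23.506285831070446 57
side base [501.10824617 244.52826228] 35.209682445224225 164
side mid [ 436.77406587 -237.0293821 ] 29.13502316618572 56
side slim [664.72826891 121.10932454] 23.311817858761312 82
```

```bash
python3 -m jog '[[1,0.4,-0.4,0.2,0],[1,0.4,-0.4,0.2,0],[1,0.4,-0.4,0.2,0],[1,0.4,-0.4,0.2,0],[1,0.4,-0.4,0.2,0],[1,0.4,-0.4,0.2,0],[1,0.4,-0.4,0.2,0],[1,0.4,-0.4,0.2,0],[1,0,-0.28,0,0],[1,0,0,0,0]]' 40
cat >> h.py <<'E'
def look(name,c,h,r,tag,show=True):
    """wrist: fit rim near c at height h; save top view (rectified at floor height)"""
    s=ctrl.read_state();m=ctrl.camera_model("wrist")
    p,d=ctrl.grab_frame("wrist");P=cloud("wrist",d);P[d<=0]=1e4
    for it in range(3):
        rr=np.hypot(P[...,0]-c[0],P[...,1]-c[1])
        k=(abs(P[...,2]-h)<3)&(abs(rr-r+1.5)<(8 if it==0 else 4));X=P[k][:,:2]
        if len(X)>8: c,rad=circ(X)
    print(name,"centre",np.round(c,1),"r",round(rad,1),len(X),"tcp",np.round(s["tcp_pos"],1),np.round(s["orientation"],1))
    np.savez(tag+".npz",p=p,P=P,c=c); return c,p,P
def rib(c,P,z0,z1,rmax):
    k=(np.hypot(P[...,0]-c[0],P[...,1]-c[1])<rmax)&(P[...,2]>z0)&(P[...,2]<z1);X=P[k][:,:2]
    C=np.cov(X.T);w,v=np.linalg.eigh(C)
    print("rib n",len(X),"cen",np.round(X.mean(0),1),"len/wid std",np.round(np.sqrt(w[::-1]),1),"yaw",round(np.degrees(np.arctan2(v[1,1],v[0,1])),1))
def save(p,c,tag,half=70,cam="wrist",z=30):
    m=ctrl.camera_model(cam);q=np.array(m["intrinsics"])@(np.array(m["R"])@[*c,z]+np.array(m["t"]));u,v=(q[:2]/q[2]).astype(int)
    a=p[max(0,v-half):v+half,max(0,u-half):u+half,::-1];print("crop centre",u,v)
    cv2.imwrite(f"pics/{tag}.png",cv2.resize(a,None,fx=3,fy=3,interpolation=cv2.INTER_CUBIC))
E
python3 - <<'E'
from h import *
c,p,P=look("base",(501.1,243.5),57,37,"b1")
rib(c,P,20.5,27,24)
k=np.hypot(P[...,0]-c[0],P[...,1]-c[1])<26
print(np.percentile(P[k][:,2],[2,10,30,50,70,80,90,95,98]).round(1))
save(p,c,"b1")
E
```

```text
time_s: 1.73
tcp_pos: [498.9, 160.9, 223.5]
orientation: [-179.9, 0.0, 90.1]
contact_force: [-0.2, -0.2, 0.2]
width: 0.996
grip_force: 0.0
base centre [501.2 242.5] r 35.0 1771 tcp [498.9 160.9 223.5] [-179.9    0.    90.1]
rib n 588 cen [501.6 242.7] len/wid std [12.7  3.6] yaw -144.4
[17.3 17.9 18.5 18.9 19.5 19.9 24.5 25.1 25.6]
crop centre 285 95
```

View pics/b1.png

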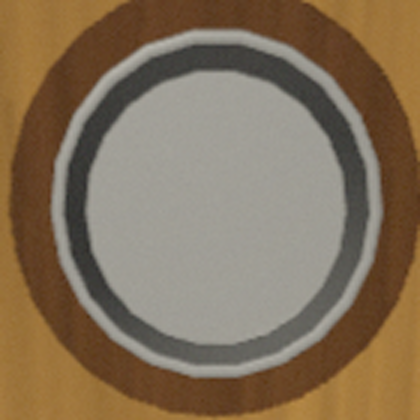

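Depth shows what the picture cannot: a rib about 44 mm long at yaw 35.6° in the fixed pot. The picture itself shows only the plain floor, with the pot centred in the crop. Next is the mid pot.

```bash
python3 -m jog '[[1,-0.74,-0.1,0,0],[1,-0.74,-0.1,0,0],[1,-0.74,-0.1,0,0],[1,-0.74,-0.1,0,0],[1,-0.74,-0.1,0,0],[1,-0.74,-0.1,0,0],[1,-0.74,-0.1,0,0]]'; python3 -m jog '[[1,-0.74,-0.1,0,0],[1,-0.74,-0.1,0,0],[1,-0.74,-0.1,0,0],[1,-0.74,-0.1,0,0],[1,-0.74,-0.1,0,0],[1,-0.74,-0.1,0,0],[1,0,0,0,0],[1,0,0,0,0]]'
python3 - <<'E'
from h import *
c,p,P=look("mid",(437,-238.5),70,31,"m1")
k=np.hypot(P[...,0]-c[0],P[...,1]-c[1])<22
print(np.percentile(P[k][:,2],[2,10,30,50,70,80,90,95,98]).round(1))
rib(c,P,15.7,22,21)
print(ctrl.read_state()["q"])
E
```

```text
time_s: 2.37
tcp_pos: [465.9, -101.4, 224.5]
orientation: [179.9, 0.0, 90.0]
contact_force: [0.5, 0.6, -0.3]
width: 1.003
grip_force: 0.0
time_s: 3.03
tcp_pos: [435.6, -323.2, 223.8]
orientation: [-180.0, -0.0, 89.8]
contact_force: [0.0, 0.8, 1.3]
width: 0.998
grip_force: 0.0
mid centre [ 435.3 -238.3] r 29.0 1620 tcp [ 435.6 -323.2  223.8] [-180.    -0.    89.8]
[11.8 12.4 12.9 13.4 14.  14.5 19.  19.6 20. ]
rib n 441 cen [ 435.5 -238. ] len/wid std [10.4  2.1] yaw 56.8
[-3.91532373e+01 -8.20406354e+00  1.04757377e+02  7.72394179e-03
  8.34634100e+01 -3.90392773e+01]
```

```bash
python3 -m jog '[[1,0.57,0,0,0],[1,0.57,0,0,0],[1,0.56,0,0,0],[1,0,0,0.6,0],[1,0,0,0.6,0],[1,0,0,0.5,0],[1,0,0,0.3,0],[1,0,0,0.15,0],[1,0,0,0,0],[1,0,0,0,0]]' 40; python3 -m jog '[[-1,0,0,0,0],[-1,0,0,0,0],[-1,0,0,0,0],[-1,0,0,0,0],[-1,0,0,0,0],[-1,0,0,0,0],[-1,0,0,0,0],[-1,0,0,0,0]]' 40
```

```text
time_s: 3.92
tcp_pos: [436.4, -235.7, 117.2]
orientation: [180.0, 0.0, 90.0]
contact_force: [-0.6, 0.2, -0.9]
width: 0.996
grip_force: 0.0
time_s: 4.58
tcp_pos: [436.5, -236.3, 118.1]
orientation: [179.9, 0.1, 90.0]
contact_force: [-2.7, 3.3, 9.0]
width: 0.716
grip_force: 42.1
```

```bash
python3 -m jog '[[-1,0,0,-0.2,0],[-1,0,0,-0.5,0],[-1,0,0,-0.6,0],[-1,0,0,-0.6,0],[-1,0,0,-0.6,0],[-1,0,0,0,0]]'
python3 - <<'E'
from h import *
p,d=ctrl.grab_frame("wrist");P=cloud("wrist",d);s=ctrl.read_state();t=s["tcp_pos"];print(t,s["orientation"])
cv2.imwrite("pics/hand.png",p[...,::-1])
P[d<=0]=1e4
rim=t[2]-118+70
k=(np.hypot(P[...,0]-t[0],P[...,1]-t[1])<45)&(abs(P[...,2]-rim)<6);print(k.sum())
np.savez("hand.npz",p=p,P=P,t=t)
if k.sum()>20: print(np.percentile(P[k],[0,50,100],axis=0))
k=(np.hypot(P[...,0]-t[0],P[...,1]-t[1])<26)&(abs(P[...,2]-(rim-58))<8);print(k.sum(),np.median(P[k],0) if k.any() else 0)
E
```

```text
time_s: 5.08
tcp_pos: [437.1, -236.7, 248.7]
orientation: [179.6, 0.3, 90.0]
contact_force: [0.6, -0.3, 0.2]
width: 0.718
grip_force: 44.0
[ 436.67273838 -236.45037229  245.64021814] [179.706454     0.18070855  89.9945136 ]
6483
[[ 392.17989094 -271.68739786  191.64092817]
 [ 436.40957831 -233.42106393  197.76729383]
 [ 480.58667107 -208.69925189  203.63783119]]
1912 [ 436.70441802 -249.50160505  140.7997331 ]
```

View pics/hand.png

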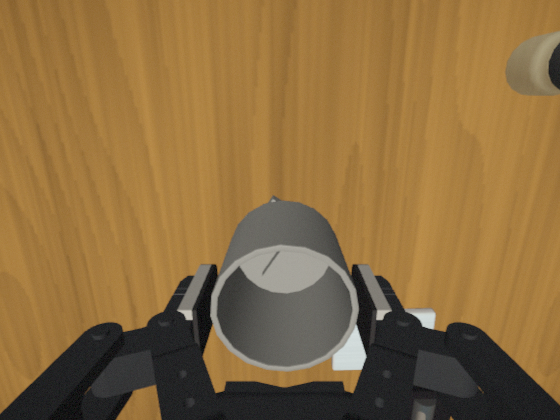

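The pot is held upright, with its rim ellipse centred at about (285,305) and part of the rib visible at (272,262). I fit the rim and rib in the hand.

```bash
cat >> h.py <<'E'
def inhand(f,r,depthfloor,ribh=6):
    f=np.load(f);P=f["P"];t=f["t"];c=np.array(t[:2]);
    # rim height: mode of z in annulus around tcp on the free (+-tool x) sides
    a=(abs(P[...,0]-c[0])<r*0.6)&(np.hypot(P[...,0]-c[0],P[...,1]-c[1])<r+6)
    z=P[a][:,2];z=z[(z>t[2]-80)&(z<t[2]-20)];zr=np.percentile(z,97)
    for it in range(4):
        rr=np.hypot(P[...,0]-c[0],P[...,1]-c[1])
        k=a&(abs(P[...,2]-zr)<3)&(abs(rr-r+1.5)<6-it);X=P[k]
        A=X[:,:2]-c; 
        from scipy.optimize import least_squares
        c=least_squares(lambda q:np.hypot(*(X[:,:2]-q).T)-(r-1.5),c,loss="soft_l1").x
    pl=np.linalg.lstsq(np.c_[X[:,:2]-c,np.ones(len(X))],X[:,2],rcond=None)[0]
    print("rim z-tcp",round(zr-t[2],1),"centre-tcp",np.round(c-t[:2],1),len(X),"slope",pl[:2].round(3))
    zf=zr-depthfloor
    k=(np.hypot(P[...,0]-c[0],P[...,1]-c[1])<r-8)&(abs(P[...,2]-zf)<10);print("floor z",np.percentile(P[k][:,2]-zf,[5,50,90,97]).round(1))
    return c,zf
E
python3 - <<'E'
from h import *
c,zf=inhand("hand.npz",31,58)
P=np.load("hand.npz")["P"]
rib(c,P,zf+3,zf+9,20)
E
```

```text
rim z-tcp -46.7 centre-tcp [-0.5 -2.8] 1693 slope [0.001 0.005]
floor z [-1.2 -0.1  5.7  6.2]
rib n 443 cen [ 432.2 -246. ] len/wid std [6.2 2.2] yaw 55.2
```

```bash
python3 -m jog '[[-1,0.4,0.05,0,0],[-1,0.69,0.1,0,0],[-1,0.69,0.1,0,0],[-1,0.69,0.1,0,0],[-1,0.69,0.1,0,0],[-1,0.69,0.1,0,0],[-1,0.69,0.1,0,0],[-1,0.69,0.1,0,0]]'; python3 -m jog '[[-1,0.69,0.1,0,0],[-1,0.69,0.1,0,0],[-1,0.69,0.1,0,0],[-1,0.69,0.1,0,0],[-1,0.69,0.1,0,0],[-1,0.69,0.1,0,0],[-1,0.26,0.07,0,0],[-1,0,0,0,0]]';  python3 -m jog '[[-1,0,0,0,0.077],[-1,0,0,0,0.077],[-1,0,0,0,0.077],[-1,0,0,0,0],[-1,0,0,0,0]]'
python3 - <<'E'
from h import *
p,d=ctrl.grab_frame("wrist");P=cloud("wrist",d);t=ctrl.read_state();print(t["tcp_pos"],t["orientation"]);t=t["tcp_pos"]
P[d<=0]=1e4;np.savez("hand2.npz",p=p,P=P,t=t)
c,zf=inhand("hand2.npz",31,58);rib(c,P,zf+3,zf+9,20);print(c)
E
```

```text
time_s: 5.8
tcp_pos: [473.1, 27.2, 241.0]
orientation: [-180.0, 0.0, 90.0]
contact_force: [1.3, 0.3, -0.3]
width: 0.717
grip_force: 44.0
time_s: 6.47
tcp_pos: [506.9, 247.9, 240.4]
orientation: [-179.9, 0.0, 90.2]
contact_force: [-0.1, -0.0, -1.1]
width: 0.719
grip_force: 44.0
time_s: 6.88
tcp_pos: [506.9, 244.7, 241.1]
orientation: [-180.0, 0.0, 69.4]
contact_force: [-0.3, 0.7, -0.1]
width: 0.721
grip_force: 44.0
[506.95199265 244.88158883 241.20882189] [-1.79987815e+02  1.55134520e-02  6.94353941e+01]
rim z-tcp -46.7 centre-tcp [-2.  -2.4] 1638 slope [-0.001  0.006]
floor z [-1.3 -0.2  5.6  6.1]
rib n 450 cen [498.9 237.8] len/wid std [6.2 2.2] yaw -146.3
[504.92518786 242.46598893]
```

```bash
python3 -m jog '[[-1,-0.026,-0.07,0.3,0],[-1,0,0,0.5,0],[-1,0,0,0.2,0],[-1,0,0,0,0],[-1,0,0,0.2,0],[-1,0,0,0.2,0],[-1,0,0,0.2,0],[-1,0,0,0.2,0],[-1,0,0,0,0]]'; python3 -m jog '[[-1,0,0,0.08,0],[-1,0,0,0.08,0],[-1,0,0,0,0],[-1,0,0,0,0]]'
```

```text
time_s: 7.68
tcp_pos: [502.6, 245.2, 149.0]
orientation: [-179.9, 0.1, 69.2]
contact_force: [-0.5, -0.5, -1.0]
width: 0.719
grip_force: 44.0
time_s: 8.02
tcp_pos: [503.3, 245.5, 143.5]
orientation: [180.0, -0.0, 69.2]
contact_force: [-0.0, -0.5, -1.2]
width: 0.72
grip_force: 44.0
```

```bash
python3 -m jog '[[-1,0,0,0.06,0],[-1,0,0,0.06,0],[-1,0,0,0,0],[-1,0,0,0,0]]'; python3 -m jog '[[-1,0,0,0.04,0],[-1,0,0,0.04,0],[-1,0,0,0,0],[-1,0,0,0,0]]'
```

```text
time_s: 8.35
tcp_pos: [503.2, 245.5, 137.2]
orientation: [-180.0, 0.0, 69.2]
contact_force: [0.2, -0.7, -0.8]
width: 0.721
grip_force: 44.0
time_s: 8.68
tcp_pos: [503.6, 245.9, 135.1]
orientation: [180.0, -0.1, 69.2]
contact_force: [-7.5, -1.1, 16.7]
width: 0.719
grip_force: 45.5
```

Contact came well below rib-top height, so the pot looks home. I open, rise and check.

```bash
python3 -m jog '[[-1,0,0,-0.02,0],[-0.2,0,0,0,0],[0.2,0,0,0,0],[0.5,0,0,0,0],[0.6,0,0,0,0],[0.8,0,0,0,0],[1,0,0,0,0],[1,0,0,0,0],[1,0,0,0,0],[1,0,0,-0.2,0]]'; python3 -m jog '[[1,0,0,-0.6,0],[1,0,0,-0.6,0],[1,-0.6,0,-0.6,0],[1,-0.6,0,0,0],[1,-0.5,0,0,0],[1,0,0,0,0],[1,0,0,0,0]]'
python3 - <<'E'
from h import *
c,p,P=look("mid",(501.2,242.5),87,31,"m2")
rr=np.hypot(P[...,0]-c[0],P[...,1]-c[1]);k=abs(rr-29.5)<1.5;X=P[k];X=X[abs(X[:,2]-87)<10];print("rim z",np.percentile(X[:,2],[10,50,90]).round(1))
A=np.linalg.lstsq(np.c_[X[:,:2]-c,np.ones(len(X))],X[:,2],rcond=None)[0];print("slope",A)
k=rr<22;print(np.percentile(P[k][:,2],[5,30,50,70,90,97]).round(1));rib(c,P,32.5,40,20)
b,_,_=look("base",(501.2,242.5),57,37,"m3")
E
```

```text
time_s: 9.52
tcp_pos: [502.6, 245.2, 142.9]
orientation: [-179.9, 0.1, 69.2]
contact_force: [0.2, 0.3, -0.3]
width: 1.001
grip_force: 0.0
time_s: 10.1
tcp_pos: [473.2, 165.8, 235.0]
orientation: [179.9, -0.1, 69.1]
contact_force: [0.7, 0.2, 0.4]
width: 0.999
grip_force: 0.0
mid centre [501.6 243.8] r 29.1 1678 tcp [473.2 165.8 235. ] [ 1.799e+02 -1.000e-01  6.910e+01]
rim z [86.6 87.7 88.6]
slope [ 2.51476396e-03 -8.27869269e-04  8.75580748e+01]
[28.7 29.6 30.  30.6 35.7 36.5]
rib n 455 cen [501.7 244. ] len/wid std [10.4  2. ] yaw -143.8
base centre [500.3 243.5] r 35.7 821 tcp [473.4 166.5 234.7] [180.   -0.   69.2]
```

Mid pot is home: rim at about 87.7 mm, level, within roughly 1.5 mm of concentric. Its rib is at yaw 36.2°. Slim pot next.

```bash
python3 -m jog '[[1,-0.19,0.65,0,0],[1,-0.19,0.65,0,0],[1,-0.19,0.65,0,0],[1,-0.19,0.65,0,0],[1,-0.19,0.65,0,0],[1,-0.19,0.65,0,0],[1,0,0,0,0],[1,0,0,0,0]]'
python3 - <<'E'
from h import *
c,p,P=look("slim",(665,119.5),88,25,"s1")
s=ctrl.read_state()["tcp_pos"]
k=np.hypot(P[...,0]-c[0],P[...,1]-c[1])<17;z=P[k][:,2];print(np.percentile(z,[5,30,50,70,90,97]).round(1))
f=np.percentile(z,40);rib(c,P,f+2.8,f+9,17)
a=np.radians(69.2);d=np.array(c)-s[:2];print("tool shift",d@[np.cos(a),np.sin(a)],d@[np.sin(a),-np.cos(a)],s)
save(p,c,"s1v",60)
E
```

```text
time_s: 10.87
tcp_pos: [636.5, 43.9, 232.7]
orientation: [-179.9, 0.0, 69.2]
contact_force: [0.5, 0.4, -0.5]
width: 1.001
grip_force: 0.0
slim centre [662.5 120. ] r 23.1 1364 tcp [636.5  43.9 232.7] [-179.9    0.    69.2]
[12.4 13.3 13.8 14.4 19.7 20.4]
rib n 314 cen [662.5 120.3] len/wid std [8.1 2. ] yaw 95.5
tool shift 80.07073596732018 -1.7146813771463159 [635.70250601  44.534844   232.99916726]
crop centre 282 97
```

View pics/s1v.png

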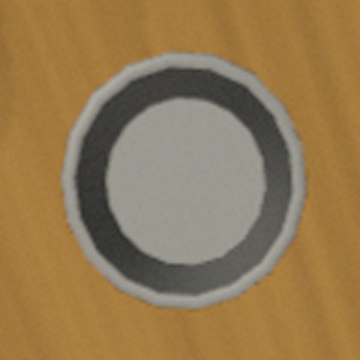

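The crop shows the grey slim pot centred at about (185,180) in it; depth gives its rib at yaw 95.5°. I move over it and grasp.

```bash
python3 -m jog '[[1,0.55,-0.01,0,0],[1,0.55,-0.01,0,0],[1,0.5,-0.01,0,0],[1,0,0,0.5,0],[1,0,0,0.6,0],[1,0,0,0.5,0],[1,0,0,0.22,0],[1,0,0,0.1,0],[1,0,0,0,0],[1,0,0,0,0]]' 40; python3 -m jog '[[-1,0,0,0,0],[-1,0,0,0,0],[-1,0,0,0,0],[-1,0,0,0,0],[-1,0,0,0,0],[-1,0,0,0,0],[-1,0,0,0,0],[-1,0,0,0,0],[-1,0,0,0,0]]' 40;  python3 -m jog '[[-1,0,0,-0.2,0],[-1,0,0,-0.5,0],[-1,0,0,-0.7,0],[-1,0,0,-0.7,0],[-1,0,0,-0.2,0],[-1,0,0,0,0],[-1,0,0,0,0]]'
python3 - <<'E'
from h import *
p,d=ctrl.grab_frame("wrist");P=cloud("wrist",d);t=ctrl.read_state();print(t["tcp_pos"],t["orientation"]);t=t["tcp_pos"]
P[d<=0]=1e4;np.savez("hand3.npz",p=p,P=P,t=t);cv2.imwrite("pics/hand3.png",p[...,::-1])
c,zf=inhand("hand3.npz",25,76);rib(c,P,zf+3,zf+9,16);print(c)
E
```

```text
time_s: 11.75
tcp_pos: [662.7, 119.8, 139.5]
orientation: [179.9, -0.0, 69.2]
contact_force: [0.8, 0.1, 1.2]
width: 0.996
grip_force: 0.0
time_s: 12.5
tcp_pos: [662.8, 119.4, 139.3]
orientation: [179.9, -0.1, 69.2]
contact_force: [-1.2, -0.5, 6.0]
width: 0.569
grip_force: 40.8
time_s: 13.08
tcp_pos: [662.3, 119.3, 253.4]
orientation: [180.0, -0.0, 69.2]
contact_force: [0.0, -0.3, -2.3]
width: 0.57
grip_force: 41.8
[662.06829631 119.27086426 251.96039815] [-1.79945522e+02  3.16385875e-02  6.92050461e+01]
rim z-tcp -49.6 centre-tcp [-0.9  0.9] 1310 slope [ 0.012 -0.   ]
floor z [-0.9 -0.1  5.5  6. ]
rib n 4 cen [660.6 105.4] len/wid std [0.6 0.5] yaw 173.4
[661.18126881 120.14134407]
```

View pics/hand3.png

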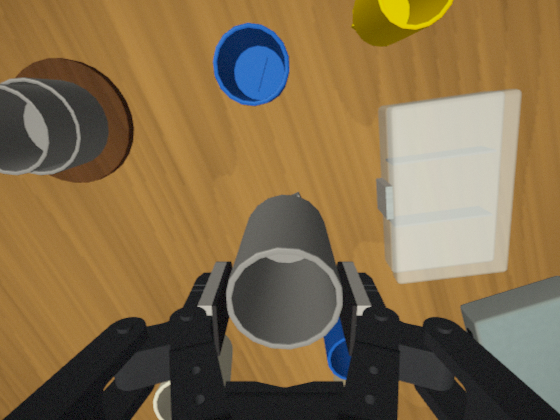

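```bash
python3 -m jog '[[-1,0,0,0,-0.0682],[-1,0,0,0,-0.0682],[-1,0,0,0,-0.0682],[-1,0,0,0,-0.0682],[-1,0,0,0,-0.0682],[-1,0,0,0,0]]'; python3 -m jog '[[-1,0.427,-0.388,0,0],[-1,0.427,-0.388,0,0],[-1,0.427,-0.388,0,0],[-1,0.427,-0.388,0,0],[-1,0.427,-0.388,0,0],[-1,0.427,-0.388,0,0],[-1,0.427,-0.388,0,0],[-1,0,0,0,0],[-1,0,0,0,0]]'
python3 - <<'E'
from h import *
p,d=ctrl.grab_frame("wrist");P=cloud("wrist",d);t=ctrl.read_state();print(t["tcp_pos"],t["orientation"]);y=t["orientation"][2];t=t["tcp_pos"]
P[d<=0]=1e4;np.savez("hand4.npz",p=p,P=P,t=t)
c,zf=inhand("hand4.npz",25,76);print(c)
a=np.radians(y);d=np.array([501.3,243.6])-c;print("tool shift",d@[np.cos(a),np.sin(a)],d@[np.sin(a),-np.cos(a)])
E
```

```text
time_s: 13.63
tcp_pos: [662.0, 119.3, 250.8]
orientation: [-179.8, -0.0, 100.2]
contact_force: [-0.1, 0.2, -0.6]
width: 0.568
grip_force: 41.8
time_s: 14.38
tcp_pos: [501.9, 243.9, 252.1]
orientation: [-180.0, 0.0, 99.8]
contact_force: [0.8, -0.2, -1.4]
width: 0.567
grip_force: 42.0
[502.66881727 243.31093539 252.19475139] [-1.79959257e+02  2.46694719e-02  9.98011237e+01]
rim z-tcp -49.6 centre-tcp [-1.   0.6] 1293 slope [0.007 0.006]
floor z [-1.1 -0.4  5.7  6.1]
[501.62642855 243.92524294]
tool shift -0.26492832566534014 -0.3770299094385603
```

```bash
python3 -m jog '[[-1,0,0,0.3,0],[-1,0,0,0.15,0],[-1,0,0,0,0],[-1,0,0,0.2,0],[-1,0,0,0.2,0],[-1,0,0,0.2,0],[-1,0,0,0.2,0],[-1,0,0,0.15,0],[-1,0,0,0,0],[-1,0,0,0,0]]'; python3 -m jog '[[-1,0,0,0.08,0],[-1,0,0,0.06,0],[-1,0,0,0,0],[-1,0,0,0,0]]'
```

```text
time_s: 15.27
tcp_pos: [502.8, 243.2, 182.4]
orientation: [-180.0, 0.0, 99.9]
contact_force: [0.0, 0.6, -1.0]
width: 0.57
grip_force: 42.3
time_s: 15.6
tcp_pos: [502.9, 243.3, 175.9]
orientation: [180.0, 0.0, 99.9]
contact_force: [0.3, -0.0, -0.1]
width: 0.567
grip_force: 42.3
```

```bash
python3 -m jog '[[-1,0,0,0.04,0],[-1,0,0,0,0],[-1,0,0,0,0]]'
```

```text
time_s: 15.85
tcp_pos: [502.9, 243.2, 173.8]
orientation: [180.0, 0.0, 99.9]
contact_force: [-0.6, 0.0, -0.8]
width: 0.572
grip_force: 42.3
```

```bash
python3 -m jog '[[-1,0,0,0.04,0],[-1,0,0,0.02,0],[-1,0,0,0,0],[-1,0,0,0,0]]'; python3 -m jog '[[-1,0,0,0.03,0],[-1,0,0,0,0],[-1,0,0,0,0]]'
```

```text
time_s: 16.18
tcp_pos: [502.9, 243.2, 170.8]
orientation: [-180.0, 0.0, 99.9]
contact_force: [0.2, -0.0, -0.8]
width: 0.568
grip_force: 42.3
time_s: 16.43
tcp_pos: [502.9, 243.2, 169.3]
orientation: [-180.0, 0.0, 99.9]
contact_force: [0.1, -0.0, -1.1]
width: 0.568
grip_force: 42.3
```

Already below rib-top height (172.6) with no contact. Now down to the floor.

```bash
python3 -m jog '[[-1,0,0,0.03,0],[-1,0,0,0,0],[-1,0,0,0,0]]'; python3 -m jog '[[-1,0,0,0.02,0],[-1,0,0,0,0],[-1,0,0,0,0]]'
```

```text
time_s: 16.68
tcp_pos: [503.0, 243.3, 168.3]
orientation: [180.0, -0.0, 99.9]
contact_force: [-0.2, -0.8, 4.0]
width: 0.571
grip_force: 42.7
time_s: 16.93
tcp_pos: [503.2, 243.4, 168.1]
orientation: [179.9, -0.0, 99.9]
contact_force: [-4.0, -0.6, 13.1]
width: 0.569
grip_force: 43.4
```

Floor contact came at about 168, matching home height. I release, rise and check.

```bash
python3 -m jog '[[-1,0,0,-0.01,0],[0.1,0,0,0,0],[0.3,0,0,0,0],[0.5,0,0,0,0],[0.7,0,0,0,0],[1,0,0,0,0],[1,0,0,0,0],[1,0,0,0,0],[1,0,0,-0.2,0],[1,0,0,-0.4,0]]'; python3 -m jog '[[1,0,0,-0.6,0],[1,0,0,-0.6,0],[1,-0.6,0,-0.6,0],[1,-0.6,0,0,0],[1,-0.5,0,0,0],[1,0,0,0,0],[1,0,0,0,0]]'
python3 - <<'E'
from h import *
for n,h,r in (("slim",117,25),("mid",87,31),("base",57,37)):
    c,p,P=look(n,(501.4,243.6),h,r,"f"+n)
    rr=np.hypot(P[...,0]-c[0],P[...,1]-c[1]);X=P[abs(rr-r+1.5)<1.5];X=X[abs(X[:,2]-h)<10]
    print("rim z",np.percentile(X[:,2],[10,50,90]).round(1),"slope",np.linalg.lstsq(np.c_[X[:,:2]-c,np.ones(len(X))],X[:,2],rcond=None)[0].round(3))
cv2.imwrite("pics/f.png",p[...,::-1])
E
```

```text
time_s: 17.77
tcp_pos: [502.1, 242.9, 196.0]
orientation: [-179.8, 0.0, 99.9]
contact_force: [-0.8, -0.2, -0.5]
width: 0.999
grip_force: 0.0
time_s: 18.35
tcp_pos: [517.5, 159.1, 287.7]
orientation: [180.0, -0.0, 99.8]
contact_force: [-0.1, 0.9, -0.1]
width: 0.999
grip_force: 0.0
slim centre [503.  244.2] r 23.1 1081 tcp [517.5 159.1 287.7] [180.   -0.   99.8]
rim z [116.7 117.7 118.7] slope [-2.00000e-03 -4.00000e-03  1.17625e+02]
mid centre [501.9 243.6] r 29.4 829 tcp [517.4 159.9 287.4] [180.   -0.   99.8]
rim z [85.3 87.7 88.7] slope [2.5000e-02 1.3000e-02 8.7378e+01]
base centre [500.1 243.2] r 35.5 754 tcp [517.3 160.4 287.2] [180.   -0.   99.9]
rim z [54.9 57.6 58.7] slope [2.8000e-02 8.0000e-03 5.7403e+01]
```

View pics/f.png

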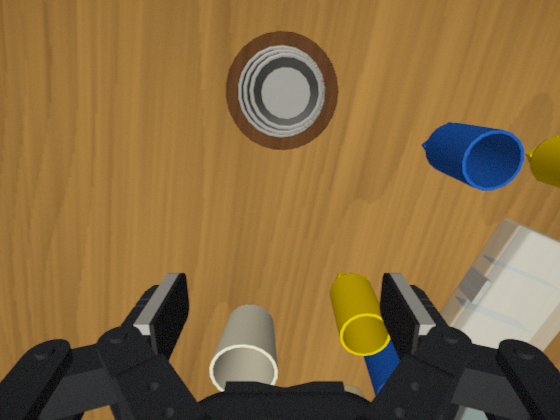

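The three pots stand nested around (285,90), concentric to about 2 mm. Each rim sits 30 mm above the one below, and the arm is clear.

```bash
python3 -c "
from cell import ctrl
print(ctrl.job_done())"
```

```text
the job is handed in; nothing more can be done
None
```

I handed the job in with all three pots nested and fully home by my measurements (rims 30 mm apart, centres about 2 mm apart, both loose pots upright) after about 18 s of the 64 s; no verdict was returned.

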